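# Put four mixed-up containers back on their own coasters

## Robot

A 6-joint arm with a two-finger parallel gripper is mounted at the origin on the work surface. World frame = base frame: x ahead of the robot, y to its left, z up, the work surface at z = 0. Lengths are in m, angles in rad, forces in N, time in s.
With the tool pointing down it reaches from about 0.35 to 0.775 m from the base axis. Payload 5.5 kg.
Tool frame: the origin (TCP) lies midway between the tips of the shut fingers; the grasp point (between the pads) lies r.pinch_z behind it (r.pinch_z is the distance from the TCP to the grasp point, in m); z points along the fingers, y is the direction in which the jaws open and shut (so a half turn about z gives the same grasp; the last joint's range is limited). The gripper opens to 85 mm and grips with 20 to 120 N. Pads are 22 mm wide; open, the fingers measure 114 mm over their backs; the gripper's body (76 mm by 85 mm) begins 54 mm behind the grasp point. The pads swing forward as they close: fully open they stand 13 mm farther back than shut.
Start: joints at [1.197, 0.313, 0.046, 1.304, 0, 1.431], TCP at [0.133, 0.559, 0.231] pointing down, gripper open.
Joint ranges: [-2.76, 2.76], [-0.86, 1.69], [-1.03, 1.26], [-2.2, 2.34], [-1.47, 1.5], [-3.14, 3.14]. Speed limits (rad/s): [2.57, 2.57, 3.14, 3.14, 3.14, 3.14].

## Interface

Orientations are given as a unit quaternion [w, x, y, z].
In Python, from station import r gives the robot as it stands.
- The arm moves only by the tool jog_arm, never from a script. Its argument "moves" is text: rows parted by semicolons, each of 4 numbers parted by spaces: the shift along the tool's x, y, z in m, then the turn about the tool's z in rad. In form: tx ty tz spin; .... A call has 1 to 20 rows; each row shifts and turns the commanded pose from where the row before left it, along the tool's axes as they then stand; what a row does not reach is not made up. A row lasts 1/10 s, in which the tool goes at most 50 mm and 8.59 degrees, less where a joint would pass 70% of its speed; a pose out of reach is approached as far as the arm can. A call is refused whole if a number of a shift passes 0.05 or a number of a turn 0.15, either way. A call with a gripper value outside its range is refused whole. "claw" is the finger opening in m, from 0 to 0.0854, set as the call begins (left out, the last holds). The fingers move at their own pace and stop on an object; the grip force is fixed at half the most. Time passes only in rows, so rows that do not move let the fingers close. It gives the time, the measured TCP pose, the force and the opening at its end, in the units of the state.
- r.get_state(): the state, without advancing time (a new reading comes with each control period).
- r.grab_frame(name): name is "scene" or "top"; returns a dict with "pixels" (480x640x3 uint8, red, green, blue), "fx", "fy", "cx", "cy" (pixels), "k1" (the pictures are not rectified: a ray, as slopes to the right and down, at radius r is drawn at 1 + k1 r^2 times it, then the intrinsics apply), "position" and "rotation" of the camera in the world. Camera axes: x right, y up, looking along -z (the intrinsics and any distortion apply to the point x, -y, -z); pixel columns grow to the right and rows downward; lengths in m; the calibration is good to about 2 mm. A picture is of the moment at which its call begins. There is no depth.
- r.hand_in(): hands the job in, once; it reports no verdict.
The state is a dict: "t": time; "qpos": joint angles; "qd": joint speeds; "joint_torque": joint torques, N m; "position": TCP position; "tool_rot": TCP orientation; "contact_force": force on the tool from outside, world axes, zero at the start; "torque": the same for the moment, N m; "gripper_width": finger opening in m.
Only numpy, scipy, OpenCV 4.12 (cv2) and the standard library are available. Lean on these libraries where they do the work, as an engineer would, in place of code of your own. Each camera call takes 0.05 s, during which the arm holds its last target.

## Task

On the model-maker's bench the four containers stand on one another's coasters. Put each on the middle of the coaster that has its own outline - round can on the round one, square bottle on the square one, hexagonal jar on the hexagonal one, flat tin lengthwise on the oblong one - using the empty white tile as the free spot on the way. Set them down upright without dropping or tipping any, let go of them all, and leave the freshly primed toy robot where it stands.

Things in the scene. Friction and masses are not known exactly. Their poses are not given: they have to be found in the camera images.
- can_center (a point): Round aluminium primer can with a grey plastic cap and a paper band: 50 mm diameter up to 88 mm, then a 39 mm wide cap; 118 mm high in all. Point on its axis half-way up (59 mm above its underside); z up its axis. Loose, about 0.17 kg.
- bottle_center (a point): Square white plastic bottle with a black round cap: body 46 x 46 mm and 78 mm high, cap 30 mm wide; 96 mm high in all. Point on its axis half-way up (48 mm above its underside); x and y square to its faces. Loose, about 0.15 kg.
- jar_center (a point): Low hexagonal amber glass jar with a round metal lid: body 56 mm across flats (65 mm across corners) and 52 mm high, lid 50 mm wide; 64 mm high in all. Point on its axis half-way up (32 mm above its underside); two opposite flats face +y and -y, corners lie on +x and -x. Loose, about 0.16 kg.
- tin_center (a point): Flat oblong steel tin with a paper label and a small black cap off to one side: body 70 mm (x) x 34 mm (y), 86 mm high; 100 mm high with the cap (20 mm wide, 18 mm towards +x). Point at the middle of the body's outline, 50 mm above its underside; z up. Loose, about 0.17 kg.
- coaster_round: Round, 102 mm diameter, 6 mm thick plywood coaster, fixed to the bench, with a dark rubber inlay of the same outline (flush, 88 mm diameter). Origin: centre of its underside. z up.
- coaster_square: Square, 94 x 94 mm, 6 mm thick plywood coaster, fixed to the bench, with a dark rubber inlay of the same outline (flush, 80 x 80 mm). Origin: centre of its underside. x and y along its sides.
- coaster_hex: Hexagonal, 96 mm across flats (111 mm across corners), 6 mm thick plywood coaster, fixed to the bench, with a dark rubber inlay of the same outline (flush, 82 mm across flats). Origin: centre of its underside. Flats face +y and -y.
- coaster_oblong: Oblong, 116 mm (x) x 68 mm (y), 6 mm thick plywood coaster, fixed to the bench, with a dark rubber inlay of the same outline (flush, 102 x 54 mm). Origin: centre of its underside. Its long side runs along its x axis.
- tile: Plain white ceramic tile, 118 x 118 mm and 6 mm thick, fixed to the bench, with nothing on it at the start: the free spot. Origin: centre of its underside; x and y along its sides.
- figure_center (a point): Small grey toy robot, freshly primed, on a 56 x 56 x 26 mm cork block, 100 mm high in all, standing on the bench among the coasters: not to be disturbed. Point on its axis 50 mm above its underside. Loose, 0.22 kg.
Things that resemble listed ones, but are neither listed nor needed, are in the scene too. What is shaped like the part that bears bottle_center but yellow is not meant.

How it is judged:
On the way:
1. one of the containers stands, let go, on the white tile (((horizontal distance between can_center and tile below 0.045 m and height (world z) of can_center below 0.07 m and angle between can_center's own z axis and vertical below 0.1 rad and contact force between can and the fingers below 0.05 N) or (horizontal distance between bottle_center and tile below 0.045 m and height (world z) of bottle_center below 0.059 m and angle between bottle_center's own z axis and vertical below 0.1 rad and contact force between bottle and the fingers below 0.05 N) or (horizontal distance between jar_center and tile below 0.045 m and height (world z) of jar_center below 0.043 m and angle between jar_center's own z axis and vertical below 0.1 rad and contact force between jar and the fingers below 0.05 N) or (horizontal distance between tin_center and tile below 0.045 m and height (world z) of tin_center below 0.061 m and angle between tin_center's own z axis and vertical below 0.1 rad and contact force between tin and the fingers below 0.05 N))), for 0.2 s.
At the end, for the whole second after the job is handed in: Can on the round, bottle on the square, jar on the hexagonal and tin on the oblong coaster: each centre within 15 mm of its coaster's centre (seen from above), standing on it upright (within 0.1 rad) and at rest; the tin's long side within 0.3 rad of the oblong coaster's long side (horizontal distance between can_center and coaster_round below 0.015 m and height (world z) of can_center between 0.06 and 0.07 m and angle between each of can_center, bottle_center, jar_center, tin_center's own z axis and vertical below 0.1 rad and linear speed of each of can, bottle, jar, tin below 0.02 m/s and horizontal distance between bottle_center and coaster_square below 0.015 m and height (world z) of bottle_center between 0.049 and 0.059 m and horizontal distance between jar_center and coaster_hex below 0.015 m and height (world z) of jar_center between 0.033 and 0.043 m and horizontal distance between tin_center and coaster_oblong below 0.015 m and height (world z) of tin_center between 0.051 and 0.061 m and angle between the x axis of tin_center and the x axis of coaster_oblong, either way round below 0.3 rad); the robot touches nothing.
It fails at once if the primed toy robot is pushed more than 15 mm or tipped (distance of figure_center from where it was at the start of the episode above 0.015 m or angle between figure_center's own z axis and vertical above 0.25 rad).
It fails at once if a container is dropped (falls free of the gripper faster than 0.7 m/s, that is from more than about 25 mm) ((contact force between can and the fingers below 0.05 N and linear speed of can above 0.7 m/s) or (contact force between bottle and the fingers below 0.05 N and linear speed of bottle above 0.7 m/s) or (contact force between jar and the fingers below 0.05 N and linear speed of jar above 0.7 m/s) or (contact force between tin and the fingers below 0.05 N and linear speed of tin above 0.7 m/s)).
It fails at once if a container is tipped over (angle between any of can_center, bottle_center, jar_center, tin_center's own z axis and vertical above 0.8 rad).
It also fails if it takes over 134 s, if anything falls off the work surface, if the arm or the gripper's body presses on something with over 40 N, if the wrist force passes 120 N, or if a joint passes its speed limit or range.

## Working session

There is one attempt and no reset: what is moved stays moved. The work goes in short steps, Python scripts to look and compute and a tool call to move; the robot and the scene stay as the last step left them, time stands still between calls to the robot, and variables do not carry over. Pictures are saved under pics/ and viewed, and the job is handed in when it is done.

Besides the shell and the picture viewer there is one more tool, called after "Call:" as a command line: name --argument value ..., lists and objects as JSON in quotes. jog_arm: Moves the arm, as the interface text tells. Its arguments: {"type":"object","properties":{"moves":{"type":"string"},"claw":{"type":"number"}},"required":["moves"]}

```bash
ls; mkdir -p pics; python3 - <<'E'
from station import r
import cv2
s=r.get_state()
print(s, r.pinch_z)
for n in("scene","top"):
    f=r.grab_frame(n)
    cv2.imwrite(f"pics/{n}0.png",f["pixels"][:,:,::-1])
    print({k:v for k,v in f.items() if k!="pixels"})
E
```

```text
pics
{'t': 0.0, 'qpos': array([1.19739085e+00, 3.13972837e-01, 4.49389760e-02, 1.30360175e+00,
       2.89033918e-05, 1.43121413e+00]), 'qd': array([-1.50206890e-03,  1.78033977e-04, -1.93490283e-03,  5.96310233e-05,
        1.05793461e-03,  5.62830673e-04]), 'joint_torque': array([ 9.89847103e-04, -4.80623066e+01,  2.98532313e+01,  1.91498600e-02,
       -1.84236646e-04,  3.10327630e-07]), 'position': array([0.1330222, 0.5588566, 0.2304082]), 'tool_rot': array([-2.47284150e-04,  1.16645454e-01,  9.93173193e-01, -8.85892529e-04]), 'contact_force': array([ 0.45474873, -0.03776708, -0.87747983]), 'torque': array([ 0.02225237,  0.03616173, -0.00324469]), 'gripper_width': 0.08552384590387015} 0.0187
{'fx': 578.2655521549885, 'fy': 578.2655521549885, 'cx': 322.9127614812564, 'cy': 239.70968335043023, 'k1': -0.10787166811823408, 'position': array([ 1.24373291, -0.92268219,  0.70181986]), 'rotation': array([0.82286702, 0.46085654, 0.16648007, 0.28772469])}
{'fx': 460.6041822177064, 'fy': 460.6041822177064, 'cx': 321.7477168836319, 'cy': 231.1615575639689, 'k1': -0.052546668484561715, 'position': array([ 0.40653811, -0.10191955,  0.94604279]), 'rotation': array([-0.67612907, -0.07565748,  0.08607414,  0.72781637])}
```

View pics/scene0.png

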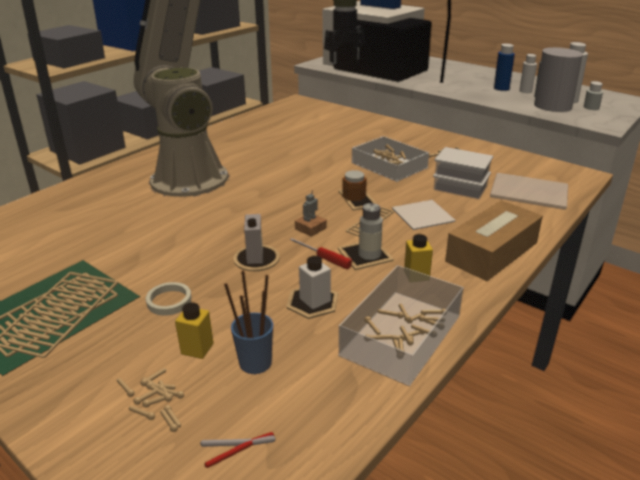

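View pics/top0.png

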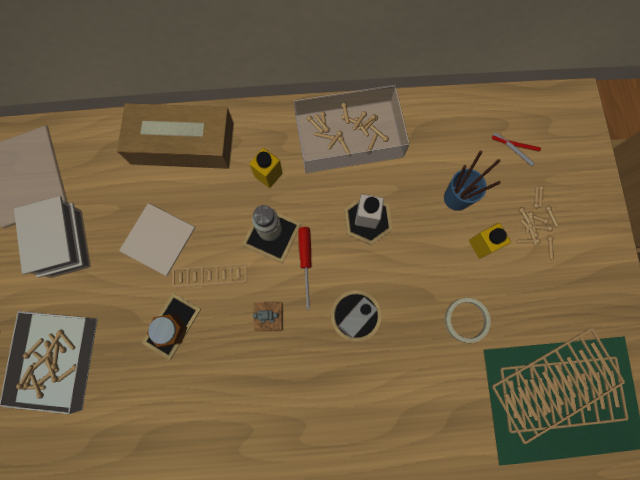

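```bash
cat > h.py <<'E'
import numpy as np, cv2
from scipy.spatial.transform import Rotation as R
def cam(f):
    w,x,y,z=f["rotation"]; Rm=R.from_quat([x,y,z,w]).as_matrix()
    K=np.array([[f["fx"],0,f["cx"]],[0,f["fy"],f["cy"]],[0,0,1]]); D=np.array([f["k1"],0,0,0,0.])
    return Rm,K,D,np.array(f["position"])
def plane(f,uv,z):
    Rm,K,D,p=cam(f)
    s=cv2.undistortPoints(np.array(uv,float).reshape(-1,1,2),K,D).reshape(-1,2)
    d=np.c_[s[:,0],-s[:,1],-np.ones(len(s))]@Rm.T
    t=(z-p[2])/d[:,2]; return p+d*t[:,None]
def proj(f,P):
    Rm,K,D,p=cam(f); c=(np.array(P,float).reshape(-1,3)-p)@Rm; c=c*[1,-1,-1]
    return cv2.projectPoints(c.reshape(-1,1,3),np.zeros(3),np.zeros(3),K,D)[0].reshape(-1,2)
def ortho(f,z,x0,x1,y0,y1,s):  # image: right = -y, up = +x, s px per m
    ys=np.arange(y1,y0,-1/s); xs=np.arange(x1,x0,-1/s)
    Y,X=np.meshgrid(ys,xs); m=proj(f,np.c_[X.ravel(),Y.ravel(),np.full(X.size,z)]).astype(np.float32)
    return cv2.remap(f["pixels"],m[:,0].reshape(X.shape),m[:,1].reshape(X.shape),cv2.INTER_CUBIC)
E
python3 - <<'E'
from station import r
from h import *
import pickle
f=r.grab_frame("top"); g=r.grab_frame("scene"); pickle.dump((f,g),open("f0.pkl","wb"))
print(plane(f,[[0,0],[639,0],[0,479],[639,479],[155,240],[270,234],[170,327],[357,316],[368,220],[267,316]],0.006).round(3))
E
```

```text
[[ 1.271e+00  6.280e-01  6.000e-03]
 [ 1.160e+00 -9.610e-01  6.000e-03]
 [ 1.800e-01  5.320e-01  6.000e-03]
 [ 8.700e-02 -7.030e-01  6.000e-03]
 [ 6.320e-01  2.260e-01  6.000e-03]
 [ 6.270e-01 -1.600e-02  6.000e-03]
 [ 4.500e-01  1.950e-01  6.000e-03]
 [ 4.450e-01 -1.820e-01  6.000e-03]
 [ 6.420e-01 -2.230e-01  6.000e-03]
 [ 4.580e-01 -1.000e-03  6.000e-03]]
```

```bash
python3 - <<'E'
from h import *
import pickle
f,g=pickle.load(open("f0.pkl","rb"))
for n,c in(("top",f),("scene",g)):
    o=ortho(c,0.006,.35,.75,-.33,.32,1200)
    o=cv2.convertScaleAbs(o,alpha=1.6)
    for k in range(9):
        x=.35+.05*k; cv2.putText(o,f"{x:.2f}",(0,int((.75-x)*1200)),0,.35,(255,255,0)); cv2.line(o,(0,int((.75-x)*1200)),(8,int((.75-x)*1200)),(255,0,0))
    for k in range(7):
        y=-.3+.1*k; cv2.putText(o,f"{y:.1f}",(int((.32-y)*1200),475),0,.35,(255,255,0))
    cv2.imwrite(f"pics/o_{n}.png",o[:,:,::-1])
E
```

```text
(no output)
```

View pics/o_top.png

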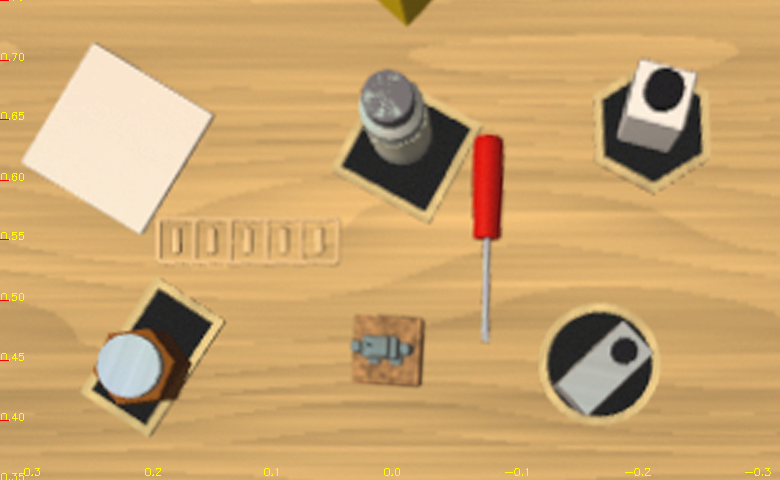

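View pics/o_scene.png

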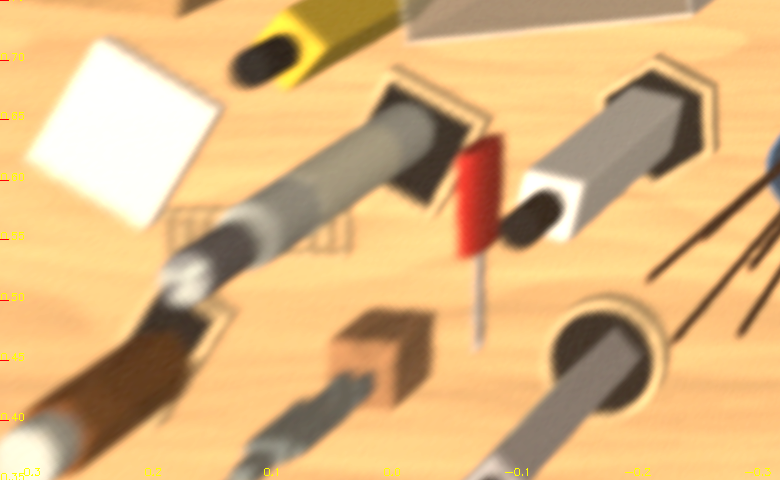

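```bash
python3 - <<'E'
from h import *
import pickle
f,g=pickle.load(open("f0.pkl","rb"))
S=2000
def view(z,cx,cy,h=.08):
    return ortho(f,z,cx-h,cx+h,cy-h,cy+h,S)
names=[("square",.63,-.015,.006),("hex",.642,-.22,.006),("oblong",.45,.195,.006),("round",.445,-.175,.006),
("can",.63,-.015,.124),("bottle",.642,-.22,.084),("jar",.45,.195,.07),("tin",.445,-.175,.092)]
tiles=[]
for n,cx,cy,z in names:
    o=view(z,cx,cy); 
    gr=cv2.cvtColor(o,cv2.COLOR_RGB2GRAY)
    print(n)
    if z==.006:
        m=(gr<50).astype(np.uint8)
        m=cv2.morphologyEx(m,cv2.MORPH_OPEN,np.ones((5,5)))
        nn,lab,st,_=cv2.connectedComponentsWithStats(m); i=1+np.argmax(st[1:,4]); m=(lab==i).astype(np.uint8)
        c=max(cv2.findContours(m,0,2)[0],key=cv2.contourArea); hull=cv2.convexHull(c)
        a=cv2.approxPolyDP(hull,6,True)[:,0]
        print(np.c_[cx+.08-a[:,1]/S,cy+.08-a[:,0]/S].round(4).tolist())
        cv2.drawContours(o,[a[:,None]],-1,(255,0,0),1)
        if n=="round":
            (u,v),rr=cv2.minEnclosingCircle(hull); print("circ",cx+.08-v/S,cy+.08-u/S,rr/S)
    o=cv2.convertScaleAbs(o,alpha=1.5)
    for k in range(-6,7,2):
        p=160-k*20*2//2
        p=int(160-k*.01*S); cv2.line(o,(0,p),(5,p),(255,0,255)); cv2.line(o,(p,0),(p,5),(255,0,255))
    tiles.append(cv2.resize(o,(200,200)) if 0 else o[::1,::1])
A=np.vstack([np.hstack([cv2.resize(t,(200,200)) for t in tiles[:4]]),np.hstack([cv2.resize(t,(200,200)) for t in tiles[4:]])])
cv2.imwrite("pics/det.png",A[:,:,::-1])
# tile
o=ortho(f,.006,.54,.74,.13,.33,S); m=(o.min(2)>110).astype(np.uint8)
c=max(cv2.findContours(m,0,2)[0],key=cv2.contourArea); q=cv2.minAreaRect(c); print("tile",.74-q[0][1]/S,.33-q[0][0]/S,q[1][0]/S,q[1][1]/S)
E
```

```text
square
[[0.643, -0.07], [0.5765, -0.034], [0.612, 0.0335], [0.641, 0.0185], [0.6605, -0.036]]
hex
[[0.667, -0.183], [0.678, -0.201], [0.671, -0.26], [0.623, -0.263], [0.6, -0.225], [0.6215, -0.1845]]
oblong
[[0.5075, 0.186], [0.4785, 0.1455], [0.4185, 0.1735], [0.398, 0.2005], [0.414, 0.222], [0.477, 0.209]]
round
[[0.485, -0.199], [0.431, -0.14], [0.4555, -0.1375], [0.479, -0.151], [0.489, -0.173]]
circ 0.458 -0.16949999999999998 0.03999067306518555
can
bottle
jar
tin
tile 0.6348792495727539 0.22327735137939453 0.11552173614501954 0.11605181884765625
```

View pics/det.png

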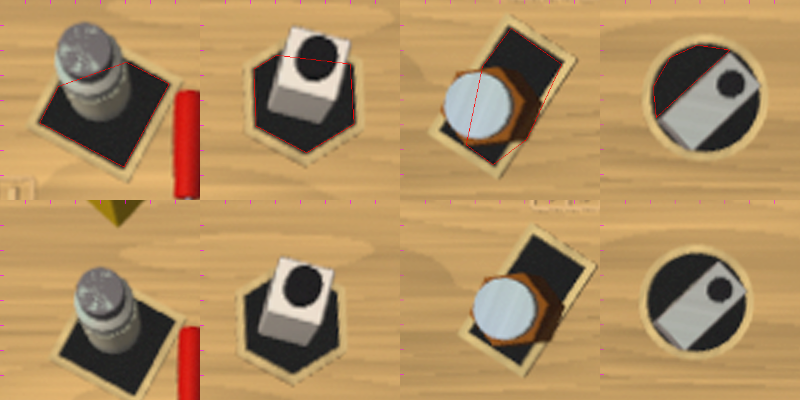

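```bash
python3 - <<'E'
from h import *
import pickle
f,g=pickle.load(open("f0.pkl","rb"))
S=6600
def view(c,z,cx,cy,h=.03):
    o=ortho(c,z,cx-h,cx+h,cy-h,cy+h,S)
    o=cv2.convertScaleAbs(o,alpha=1.6 if c is f else 1.1)
    n=o.shape[0]
    for k in range(-2,3):
        p=int((h-k*.01)*S); cv2.line(o,(0,p),(n,p),(255,0,255) if k==0 else (0,200,0),1); cv2.line(o,(p,0),(p,n),(255,0,255) if k==0 else (0,200,0),1)
    return cv2.resize(o,(200,200)) if 0 else o[:396,:396]
row=[[],[]]
for i,c in enumerate((f,g)):
  for n,cx,cy,z,h in [("can",.635,-.018,.124,.03),("bottle",.645,-.22,.084,.04),("jar",.452,.2,.07,.03),("tin",.448,-.178,.092,.05)]:
    S=200/(2*h); row[i].append(cv2.resize(view(c,z,cx,cy,h),(200,200)))
cv2.imwrite("pics/tops.png",np.vstack([np.hstack(x) for x in row])[:,:,::-1])
E
```

```text
(no output)
```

View pics/tops.png

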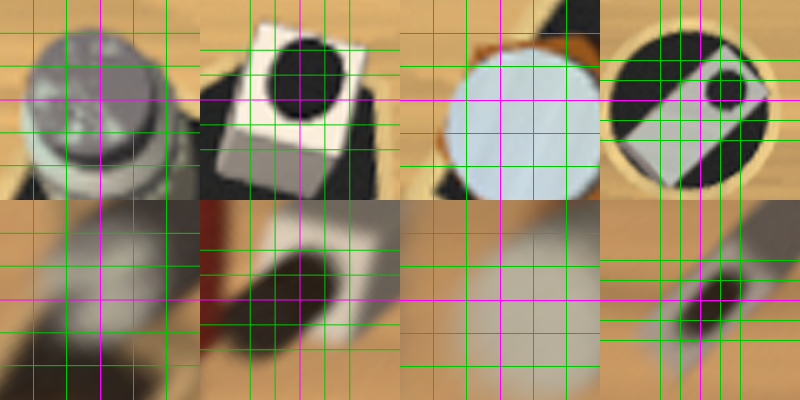

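```bash
python3 - <<'E'
from h import *
import pickle
f,g=pickle.load(open("f0.pkl","rb"))
def view(c,z,cx,cy,h,N=400):
    S=N/(2*h)
    o=ortho(c,z,cx-h,cx+h,cy-h,cy+h,S)[:N,:N]
    return o,S
o,S=view(f,.092,.445,-.178,.05)
v=o.max(2); print(v[250,150],v[200,200])
m=((v>105)&(o.max(2).astype(int)-o.min(2)<25)).astype(np.uint8)
m=cv2.morphologyEx(m,cv2.MORPH_OPEN,np.ones((9,9)))
c=max(cv2.findContours(m,0,2)[0],key=cv2.contourArea); q=cv2.minAreaRect(c)
print("tin",.495-q[0][1]/S,-.128-q[0][0]/S,np.array(q[1])/S,q[2])
cv2.drawContours(o,[c],-1,(255,0,0))
o2,S=view(f,.058,.445,.192,.045)
hsv=cv2.cvtColor(o2,cv2.COLOR_RGB2HSV)
a=np.hstack([cv2.convertScaleAbs(o,alpha=1.3),cv2.convertScaleAbs(o2,alpha=1.8)])
cv2.imwrite("pics/tj.png",a[:,:,::-1])
E
```

```text
116 113
tin 0.44039512634277345 -0.17659828567504882 [0.03225673 0.06878635] 46.85758972167969
```

View pics/tj.png

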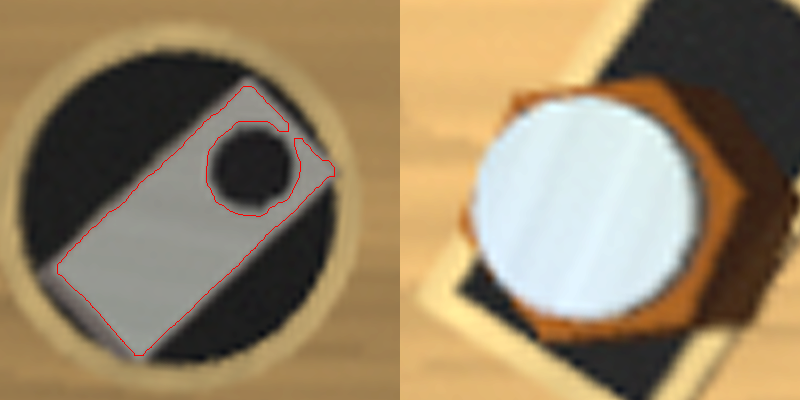

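```bash
cat > p.py <<'E'
import sys,numpy as np
from scipy.spatial.transform import Rotation as R
from station import r
s=r.get_state(); w,x,y,z=s["tool_rot"]; M=R.from_quat([x,y,z,w]).as_matrix()
phi=np.degrees(np.arctan2(M[1,1],M[0,1]))
print("t",round(s["t"],2),"pos",s["position"].round(4),"phi",phi.round(2),"tilt z",M[:,2].round(4),"w",round(s["gripper_width"],4),"F",s["contact_force"].round(1))
for a in sys.argv[1:]:
    X,Y,Z,ph=map(float,a.split(","))
    d=np.array([X,Y,Z])-s["position"]
    dphi=(phi-ph+90)%180-90; sp=np.radians(dphi)
    q=M.T@d; q2=(M@R.from_euler("z",sp).as_matrix()).T@d
    print(a,"shift now",q.round(4),"spin",sp.round(3),"shift after spin",q2.round(4))
E
python3 p.py .637,-.016,.18,76.6
```

```text
t 0.2 pos [0.1331 0.5591 0.2307] phi 76.6 tilt z [-4.0e-04 -1.1e-03 -1.0e+00] w 0.0858 F [-0.  -0.4  0.3]
.637,-.016,.18,76.6 shift now [-0.6234 -0.4426  0.0512] spin 0.0 shift after spin [-0.6234 -0.4426  0.0512]
```

Call:
jog_arm --moves "-.015 -.011 0 0;-.03 -.02 0 0;-.035 -.025 0 0;-.035 -.025 0 0;-.035 -.025 0 0;-.035 -.025 0 0;-.035 -.025 0 0;-.035 -.025 0 0;-.035 -.025 0 0;-.035 -.025 0 0;-.035 -.025 0 0;-.035 -.025 0 0;-.035 -.025 0 0;-.035 -.025 0 0;-.035 -.025 0 0;-.035 -.025 .01 0;-.035 -.025 .02 0;-.03 -.021 .02 0;-.02 -.015 0 0;-.003 0 0 0" --claw 0.085

```text
t: 2.2
position: [0.6374, -0.0187, 0.1796]
tool_rot: [-0.001, 0.119, 0.993, -0.0]
contact_force: [0.3, 0.2, 0.7]
gripper_width: 0.085
```

```bash
python3 p.py .637,-.016,.059,76.6
```

```text
t 2.2 pos [ 0.6374 -0.0187  0.1796] phi 76.37 tilt z [-1.7e-03 -5.0e-04 -1.0e+00] w 0.085 F [0.3 0.2 0.7]
.637,-.016,.059,76.6 shift now [0.0008 0.0027 0.1206] spin -0.004 shift after spin [0.0008 0.0027 0.1206]
```

Call:
jog_arm --moves ".001 .003 .01 0;0 0 .02 0;0 0 .03 0;0 0 .02 0;0 0 .02 0;0 0 .015 0;0 0 .006 0;0 0 0 0;0 0 0 0"

```text
t: 3.1
position: [0.6367, -0.0112, 0.0612]
tool_rot: [0.001, 0.116, 0.993, 0.0]
contact_force: [1.1, 0.1, 0.8]
gripper_width: 0.085
```

Call:
jog_arm --moves "0 0 0 0;0 0 0 0;0 0 0 0;0 0 0 0;0 0 0 0;0 0 0 0;0 0 0 0" --claw 0.03

```text
t: 3.8
position: [0.6373, -0.0122, 0.0614]
tool_rot: [0.001, 0.117, 0.993, -0.0]
contact_force: [-1.4, -2.0, 6.4]
gripper_width: 0.0487
```

```bash
python3 p.py .635,.223,.12,76.6; python3 - <<'E'
from station import r
import cv2
for n in("scene","top"):
    f=r.grab_frame(n); cv2.imwrite(f"pics/{n}1.png",f["pixels"][:,:,::-1])
E
```

```text
t 3.8 pos [ 0.6373 -0.0122  0.0614] phi 76.58 tilt z [ 1.7e-03 -7.0e-04 -1.0e+00] w 0.0487 F [-1.4 -2.   6.4]
.635,.223,.12,76.6 shift now [ 0.0567  0.2283 -0.0587] spin -0.0 shift after spin [ 0.0566  0.2283 -0.0587]
```

View pics/scene1.png

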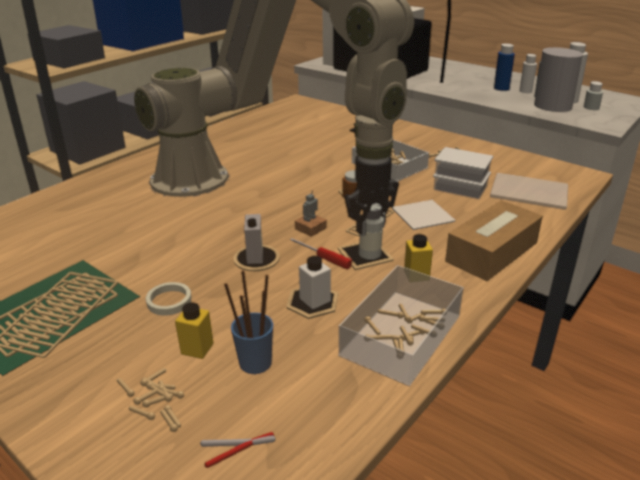

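Call:
jog_arm --moves "0 0 -.005 0;0 0 -.015 0;0 0 -.02 0;.003 .012 -.01 0;.006 .024 0 0;.0075 .03 0 0;.0075 .03 0 0;.0075 .03 0 0;.0075 .03 0 0;.0075 .03 0 0;.007 .024 0 0;.005 .015 0 0;0 .003 0 0;0 0 0 0;0 0 0 0"

```text
t: 5.4
position: [0.6326, 0.2226, 0.1101]
tool_rot: [-0.0, 0.117, 0.993, -0.0]
contact_force: [0.9, -0.8, -1.9]
gripper_width: 0.0485
```

```bash
python3 p.py .635,.223,.062,76.6
```

```text
t 5.4 pos [0.6326 0.2226 0.1101] phi 76.55 tilt z [-3.e-04 -5.e-04 -1.e+00] w 0.0485 F [ 0.9 -0.8 -1.9]
.635,.223,.062,76.6 shift now [-0.0023  0.001   0.0481] spin -0.001 shift after spin [-0.0023  0.001   0.0481]
```

Call:
jog_arm --moves "-.002 .001 .01 0;0 0 .015 0;0 0 .012 0;0 0 .006 0;0 0 .003 0;0 0 .001 0;0 0 0 0;0 0 0 0;0 0 0 0"

```text
t: 6.3
position: [0.6351, 0.2243, 0.0639]
tool_rot: [0.001, 0.117, 0.993, 0.0]
contact_force: [-0.1, 0.5, -1.9]
gripper_width: 0.0485
```

```bash
python3 p.py .635,.223,.062,76.6;python3 - <<'E'
from station import r
import cv2
for n in("scene",):
    f=r.grab_frame(n); cv2.imwrite(f"pics/{n}2.png",cv2.resize(f["pixels"][120:300,280:520,::-1],None,fx=3,fy=3))
E
```

```text
t 6.3 pos [0.6351 0.2243 0.0639] phi 76.61 tilt z [ 1.1e-03  3.0e-04 -1.0e+00] w 0.0485 F [-0.1  0.5 -1.9]
.635,.223,.062,76.6 shift now [-0.0002 -0.0013  0.0019] spin 0.0 shift after spin [-0.0002 -0.0013  0.0019]
```

View pics/scene2.png

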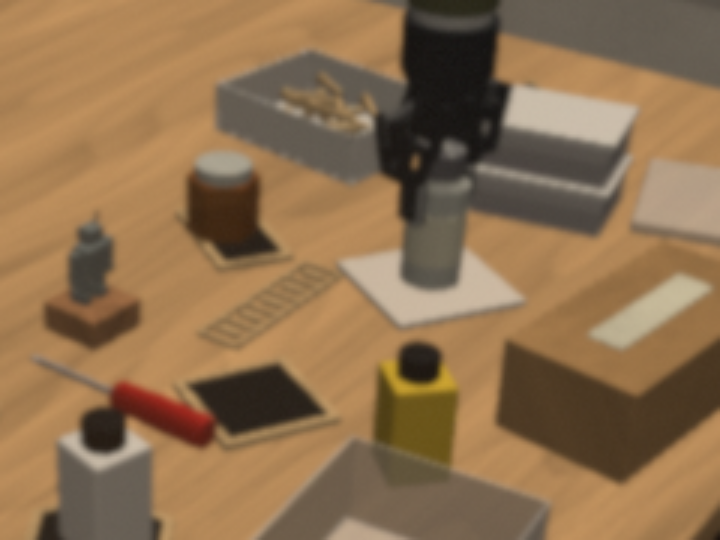

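Call:
jog_arm --moves "0 0 .001 0;0 0 .001 0;0 0 .0005 0;0 0 0 0;0 0 0 0"

```text
t: 6.85
position: [0.635, 0.2241, 0.0615]
tool_rot: [0.0, 0.117, 0.993, 0.0]
contact_force: [-0.9, -0.3, 3.6]
gripper_width: 0.0483
```

Call:
jog_arm --moves "0 0 0 0;0 0 0 0;0 0 0 0;0 0 0 0;0 0 0 0;0 0 0 0;0 0 -.01 0;0 0 -.02 0;0 0 -.03 0;0 0 -.03 0;0 0 -.03 0;0 0 -.01 0;0 0 0 0" --claw 0.085

```text
t: 8.15
position: [0.636, 0.2244, 0.1933]
tool_rot: [0.002, 0.117, 0.993, 0.001]
contact_force: [0.1, 0.1, -0.2]
gripper_width: 0.0851
```

```bash
python3 p.py .650,-.220,.18,78
```

```text
t 8.15 pos [0.636  0.2244 0.1933] phi 76.61 tilt z [ 0.0045  0.0011 -1.    ] w 0.0851 F [ 0.1  0.1 -0.2]
.650,-.220,.18,78 shift now [-0.1165 -0.4291  0.0129] spin -0.024 shift after spin [-0.1061 -0.4318  0.0129]
```

Spin first, then travel to above the bottle.

Call:
jog_arm --moves "0 0 0 -.024;-.004 -.016 0 0;-.008 -.03 0 0;-.01 -.04 0 0;-.01 -.04 0 0;-.01 -.04 0 0;-.01 -.04 0 0;-.01 -.04 0 0;-.01 -.04 0 0;-.01 -.04 0 0;-.01 -.04 0 0;-.01 -.035 .005 0;-.004 -.021 .008 0;0 -.01 0 0;0 0 0 0;0 0 0 0"

```text
t: 9.75
position: [0.6481, -0.2192, 0.1776]
tool_rot: [-0.0, 0.104, 0.995, 0.0]
contact_force: [-0.6, -0.2, 0.8]
gripper_width: 0.0851
```

```bash
python3 p.py .650,-.220,.042,78;  python3 - <<'E'
from station import r
from h import *
import pickle
f=r.grab_frame("top"); pickle.dump(f,open("f2.pkl","wb"))
cv2.imwrite("pics/top2.png",f["pixels"][:,:,::-1])
E
```

```text
t 9.75 pos [ 0.6481 -0.2192  0.1776] phi 78.03 tilt z [-7.e-04  1.e-03 -1.e+00] w 0.0851 F [-0.6 -0.2  0.8]
.650,-.220,.042,78 shift now [-0.0021 -0.0005  0.1356] spin 0.001 shift after spin [-0.0021 -0.0005  0.1356]
```

View pics/top2.png

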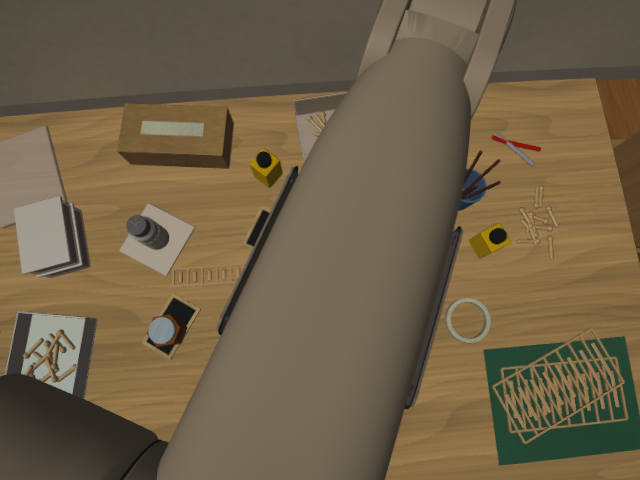

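Call:
jog_arm --moves "-.002 0 .01 0;0 0 .02 0;0 0 .03 0;0 0 .03 0;0 0 .02 0;0 0 .015 0;0 0 .008 0;0 0 .002 0;0 0 0 0;0 0 0 0"

```text
t: 10.8
position: [0.6512, -0.221, 0.0439]
tool_rot: [0.001, 0.105, 0.995, -0.0]
contact_force: [-0.2, -0.2, -0.2]
gripper_width: 0.0851
```

Call:
jog_arm --moves "0 0 0 0;0 0 0 0;0 0 0 0;0 0 0 0;0 0 0 0;0 0 0 0;0 0 0 0" --claw 0.03

```text
t: 11.5
position: [0.6509, -0.2212, 0.0436]
tool_rot: [0.001, 0.105, 0.995, -0.0]
contact_force: [-0.4, -0.4, 5.6]
gripper_width: 0.0457
```

```bash
python3 p.py .6275,-.018,.1,62
```

```text
t 11.5 pos [ 0.6509 -0.2212  0.0436] phi 77.98 tilt z [ 1.4e-03 -6.0e-04 -1.0e+00] w 0.0457 F [-0.4 -0.4  5.6]
.6275,-.018,.1,62 shift now [ 0.0651  0.1938 -0.0565] spin 0.279 shift after spin [ 0.116   0.1684 -0.0565]
```

Call:
jog_arm --moves "0 0 -.005 0;0 0 -.015 0;0 0 -.02 0;.003 .01 -.015 0;.007 .02 -.005 0;.009 .027 0 0;.009 .027 0 0;.009 .027 0 0;.009 .027 0 0;.009 .027 0 0;.009 .02 0 0;.006 .009 0 0;.004 0 0 0;0 0 0 .1;0 0 0 .1;0 0 0 .08;0 0 0 0;0 0 0 0"

```text
t: 13.3
position: [0.6181, -0.0164, 0.1026]
tool_rot: [-0.0, 0.242, 0.97, -0.0]
contact_force: [-0.7, 0.1, -1.8]
gripper_width: 0.0458
```

```bash
python3 p.py .6275,-.018,.0445,62
```

```text
t 13.3 pos [ 0.6181 -0.0164  0.1026] phi 61.99 tilt z [-3.e-04 -1.e-04 -1.e+00] w 0.0458 F [-0.7  0.1 -1.8]
.6275,-.018,.0445,62 shift now [-0.009   0.003   0.0581] spin -0.0 shift after spin [-0.009   0.003   0.0581]
```

Call:
jog_arm --moves "-.005 .002 .01 0;-.004 .001 .015 0;0 0 .015 0;0 0 .01 0;0 0 .004 0;0 0 .002 0;0 0 0 0;0 0 0 0"

```text
t: 14.1
position: [0.6282, -0.0174, 0.0474]
tool_rot: [0.001, 0.242, 0.97, 0.0]
contact_force: [0.4, 0.1, -0.4]
gripper_width: 0.0459
```

```bash
python3 p.py .6275,-.018,.0437,62; python3 - <<'E'
from station import r
import cv2
for n in("scene",):
    f=r.grab_frame(n); cv2.imwrite(f"pics/{n}3.png",cv2.resize(f["pixels"][160:320,230:470,::-1],None,fx=3,fy=3))
E
```

```text
t 14.1 pos [ 0.6282 -0.0174  0.0474] phi 61.94 tilt z [ 1.1e-03 -1.0e-04 -1.0e+00] w 0.0459 F [ 0.4  0.1 -0.4]
.6275,-.018,.0437,62 shift now [ 0.0004 -0.0009  0.0037] spin -0.001 shift after spin [ 0.0004 -0.0009  0.0037]
```

View pics/scene3.png

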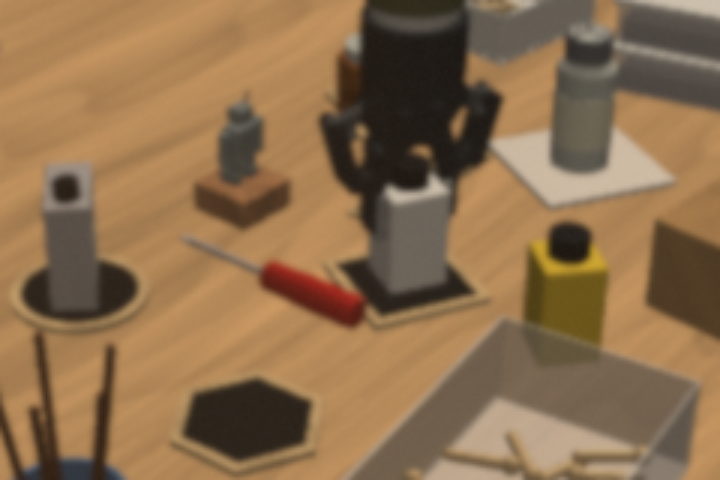

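Call:
jog_arm --moves "0 -.001 .001 0;0 0 .001 0;0 0 .001 0;0 0 .001 0;0 0 0 0;0 0 0 0"

```text
t: 14.75
position: [0.6274, -0.0183, 0.0436]
tool_rot: [0.0, 0.242, 0.97, -0.0]
contact_force: [-2.9, 0.1, 6.1]
gripper_width: 0.046
```

Call:
jog_arm --moves "0 0 0 0;0 0 0 0;0 0 0 0;0 0 0 0;0 0 0 0;0 0 0 0;0 0 -.01 0;0 0 -.02 0;0 0 -.03 0;0 0 -.03 0;0 0 -.03 0;0 0 -.01 0;0 0 0 0" --claw 0.085

```text
t: 16.05
position: [0.6286, -0.0184, 0.1752]
tool_rot: [0.002, 0.242, 0.97, 0.0]
contact_force: [0.3, 0.7, -0.3]
gripper_width: 0.0851
```

```bash
python3 p.py .4428,.1916,.175,67
```

```text
t 16.05 pos [ 0.6286 -0.0184  0.1752] phi 61.94 tilt z [ 4.4e-03 -6.0e-04 -1.0e+00] w 0.0851 F [ 0.3  0.7 -0.3]
.4428,.1916,.175,67 shift now [ 0.2627  0.0979 -0.0007] spin -0.088 shift after spin [ 0.2531  0.1207 -0.0007]
```

Call:
jog_arm --moves "0 0 0 -.088;.01 .005 0 0;.025 .012 0 0;.035 .017 0 0;.035 .017 0 0;.035 .017 0 0;.035 .017 0 0;.035 .017 0 0;.028 .013 0 0;.013 .005 0 0;.002 .001 0 0;0 0 0 0;0 0 0 0"

```text
t: 17.35
position: [0.4426, 0.1914, 0.1726]
tool_rot: [0.0, 0.2, 0.98, -0.0]
contact_force: [-0.3, -0.2, -0.5]
gripper_width: 0.0851
```

```bash
python3 p.py .4428,.1916,.023,67
```

```text
t 17.35 pos [0.4426 0.1914 0.1726] phi 66.89 tilt z [ 3.e-04 -2.e-04 -1.e+00] w 0.0851 F [-0.3 -0.2 -0.5]
.4428,.1916,.023,67 shift now [-1.000e-04  3.000e-04  1.496e-01] spin -0.002 shift after spin [-1.000e-04  3.000e-04  1.496e-01]
```

Call:
jog_arm --moves "0 0 .01 0;0 0 .02 0;0 0 .03 0;0 0 .03 0;0 0 .025 0;0 0 .018 0;0 0 .01 0;0 0 .004 0;0 0 0 0;0 0 0 0"

```text
t: 18.35
position: [0.4426, 0.1921, 0.0265]
tool_rot: [0.001, 0.2, 0.98, 0.0]
contact_force: [0.1, 0.8, 0.4]
gripper_width: 0.0852
```

Call:
jog_arm --moves "0 0 0 0;0 0 0 0;0 0 0 0;0 0 0 0;0 0 0 0;0 0 0 0;0 0 0 0" --claw 0.04

```text
t: 19.05
position: [0.4427, 0.1924, 0.0269]
tool_rot: [0.001, 0.2, 0.98, 0.001]
contact_force: [-0.6, -0.7, 6.4]
gripper_width: 0.0551
```

```bash
python3 p.py .6455,-.2225,.18,67 .46,.22,.18,67
```

```text
t 19.05 pos [0.4427 0.1924 0.0269] phi 66.98 tilt z [ 2.2e-03  7.0e-04 -1.0e+00] w 0.0551 F [-0.6 -0.7  6.4]
.6455,-.2225,.18,67 shift now [-0.3492 -0.3023 -0.153 ] spin -0.0 shift after spin [-0.3491 -0.3024 -0.153 ]
.46,.22,.18,67 shift now [-0.0054  0.0324 -0.1531] spin -0.0 shift after spin [-0.0054  0.0324 -0.1531]
```

Call:
jog_arm --moves "0 0 -.005 0;0 0 -.015 0;0 0 -.03 0;0 0 -.035 0;0 0 -.035 0;-.009 -.008 -.025 0;-.02 -.017 -.008 0;-.03 -.026 0 0;-.03 -.026 0 0;-.03 -.026 0 0;-.03 -.026 0 0;-.03 -.026 0 0;-.03 -.026 0 0;-.03 -.026 0 0;-.03 -.026 0 0;-.03 -.026 0 0;-.025 -.022 0 0;-.017 -.014 0 0;-.008 -.006 0 0;0 0 0 0"

```text
t: 21.05
position: [0.6451, -0.2222, 0.1779]
tool_rot: [-0.001, 0.2, 0.98, 0.0]
contact_force: [-0.6, 0.6, -2.2]
gripper_width: 0.055
```

Call:
jog_arm --moves "0 0 0 0;0 0 0 0"

```text
t: 21.25
position: [0.6447, -0.2199, 0.1789]
tool_rot: [-0.0, 0.199, 0.98, 0.0]
contact_force: [-0.4, -0.6, -1.3]
gripper_width: 0.0549
```

```bash
python3 p.py .6455,-.2225,.027,67
```

```text
t 21.25 pos [ 0.6447 -0.2199  0.1789] phi 67.06 tilt z [-6.e-04  6.e-04 -1.e+00] w 0.0549 F [-0.4 -0.6 -1.3]
.6455,-.2225,.027,67 shift now [-0.0018 -0.0021  0.1519] spin 0.001 shift after spin [-0.0018 -0.0021  0.1519]
```

Call:
jog_arm --moves "-.001 -.001 .01 0;-.001 -.001 .02 0;0 0 .03 0;0 0 .03 0;0 0 .025 0;0 0 .018 0;0 0 .01 0;0 0 .004 0;0 0 0 0;0 0 0 0;0 0 0 0"

```text
t: 22.35
position: [0.6472, -0.2244, 0.0332]
tool_rot: [0.001, 0.199, 0.98, -0.0]
contact_force: [0.2, 0.5, -1.8]
gripper_width: 0.0552
```

```bash
python3 p.py .6455,-.2225,.027,67; python3 - <<'E'
from station import r
import cv2
for n in("scene",):
    f=r.grab_frame(n); cv2.imwrite(f"pics/{n}4.png",cv2.resize(f["pixels"][160:340,200:440,::-1],None,fx=3,fy=3))
E
```

```text
t 22.35 pos [ 0.6472 -0.2244  0.0332] phi 66.98 tilt z [ 0.0022 -0.001  -1.    ] w 0.0552 F [ 0.2  0.5 -1.8]
.6455,-.2225,.027,67 shift now [0.0023 0.0011 0.0062] spin -0.0 shift after spin [0.0023 0.0011 0.0062]
```

View pics/scene4.png

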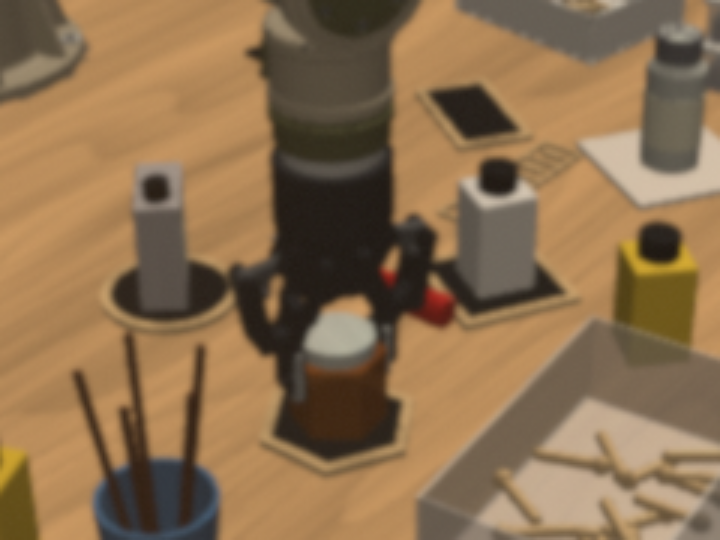

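Call:
jog_arm --moves ".001 .0005 .002 0;.001 .0005 .002 0;0 0 .001 0;0 0 .001 0;0 0 .0005 0;0 0 0 0;0 0 0 0"

```text
t: 23.1
position: [0.6446, -0.2221, 0.0269]
tool_rot: [0.0, 0.199, 0.98, 0.0]
contact_force: [-4.4, 1.7, 8.3]
gripper_width: 0.0554
```

Call:
jog_arm --moves "0 0 0 0;0 0 0 0;0 0 0 0;0 0 0 0;0 0 0 0;0 0 0 0;0 0 -.01 0;0 0 -.02 0;0 0 -.03 0;0 0 -.03 0;0 0 -.03 0;0 0 -.02 0;0 0 -.01 0;0 0 0 0" --claw 0.085

```text
t: 24.5
position: [0.6458, -0.2228, 0.1775]
tool_rot: [0.002, 0.2, 0.98, -0.0]
contact_force: [0.1, -1.3, -1.1]
gripper_width: 0.0851
```

```bash
python3 p.py .4404,-.1766,.175,44
```

```text
t 24.5 pos [ 0.6458 -0.2228  0.1775] phi 66.98 tilt z [ 0.0033 -0.0015 -1.    ] w 0.0851 F [ 0.1 -1.3 -1.1]
.4404,-.1766,.175,44 shift now [ 0.2071 -0.0378  0.0018] spin 0.401 shift after spin [ 0.1759 -0.1156  0.0018]
```

Call:
jog_arm --moves ".01 -.002 0 0;.025 -.005 0 0;.035 -.006 0 0;.035 -.006 0 0;.035 -.006 0 0;.03 -.006 0 0;.022 -.004 0 0;.012 -.002 0 0;.003 -.001 0 0;0 0 0 .1;0 0 0 .12;0 0 0 .12;0 0 0 .06;0 0 0 0;0 0 0 0"

```text
t: 26.0
position: [0.4401, -0.1766, 0.1749]
tool_rot: [-0.0, 0.389, 0.921, 0.0]
contact_force: [-0.1, 0.2, 1.1]
gripper_width: 0.0852
```

```bash
python3 p.py .4404,-.1766,.05,44; python3 - <<'E'
from station import r
import cv2
for n in("scene","top"):
    f=r.grab_frame(n); cv2.imwrite(f"pics/{n}5.png",f["pixels"][:,:,::-1])
E
```

```text
t 26.0 pos [ 0.4401 -0.1766  0.1749] phi 44.16 tilt z [-1.e-04  2.e-04 -1.e+00] w 0.0852 F [-0.1  0.2  1.1]
.4404,-.1766,.05,44 shift now [-0.0003  0.0002  0.1249] spin 0.003 shift after spin [-0.0003  0.0002  0.1249]
```

View pics/top5.png

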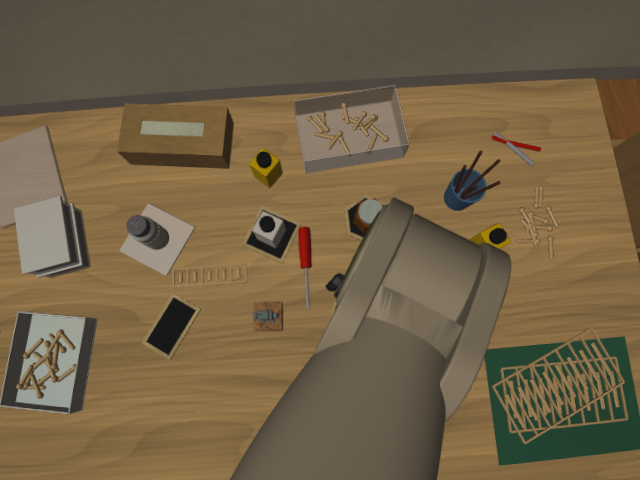

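View pics/scene5.png

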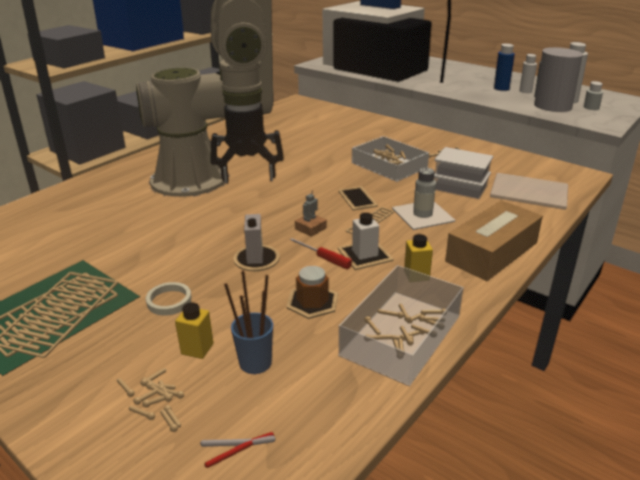

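Call:
jog_arm --moves "0 0 .01 0;0 0 .02 0;0 0 .03 0;0 0 .025 0;0 0 .02 0;0 0 .012 0;0 0 .006 0;0 0 0 0;0 0 0 0"

```text
t: 27.0
position: [0.4397, -0.1765, 0.0525]
tool_rot: [0.0, 0.39, 0.921, 0.0]
contact_force: [-1.2, 0.4, 0.3]
gripper_width: 0.0848
```

Call:
jog_arm --moves "0 0 0 0;0 0 0 0;0 0 0 0;0 0 0 0;0 0 0 0;0 0 0 0;0 0 0 0;0 0 0 0" --claw 0.02

```text
t: 27.8
position: [0.44, -0.1766, 0.0528]
tool_rot: [0.001, 0.39, 0.921, 0.0]
contact_force: [-0.0, 0.4, 5.5]
gripper_width: 0.0332
```

```bash
python3 - <<'E'
from station import r
from h import *
f=r.grab_frame("top"); S=3000
o=ortho(f,.006,.37,.53,.11,.27,S); gr=o.max(2)
c=max(cv2.findContours((gr<50).astype(np.uint8),0,2)[0],key=cv2.contourArea); q=cv2.minAreaRect(c)
print("oblong",.53-q[0][1]/S,.27-q[0][0]/S,np.array(q[1])/S,q[2])
E
python3 p.py .4528,.1933,.19,55.7
```

```text
oblong 0.4532217712402344 0.19349647013346355 [0.0524438  0.10024835] 33.781158447265625
t 27.85 pos [ 0.4399 -0.1766  0.0528] phi 44.06 tilt z [ 1.1e-03 -5.0e-04 -1.0e+00] w 0.0336 F [ 0.5 -0.6  4.9]
.4528,.1933,.19,55.7 shift now [ 0.2567  0.2666 -0.1374] spin -0.203 shift after spin [ 0.1977  0.3129 -0.1374]
```

Call:
jog_arm --moves "0 0 -.005 0;0 0 -.015 0;0 0 -.03 0;0 0 -.035 0;0 0 -.035 0;0 0 -.02 0;.01 .01 -.01 0;.02 .021 0 0;.025 .026 0 0;.025 .026 0 0;.025 .026 0 0;.025 .026 0 0;.025 .026 0 0;.025 .026 0 0;.025 .026 0 0;.02 .021 0 0;.02 .021 0 0;.01 .011 0 0;.002 .001 0 0;0 0 0 0"

```text
t: 29.85
position: [0.4517, 0.1939, 0.2016]
tool_rot: [-0.001, 0.39, 0.921, -0.001]
contact_force: [-0.5, 0.1, -2.4]
gripper_width: 0.0334
```

Call:
jog_arm --moves "0 0 0 -.1;0 0 0 -.1;0 0 0 0;0 0 0 0"

```text
t: 30.25
position: [0.4525, 0.193, 0.2022]
tool_rot: [-0.0, 0.298, 0.954, -0.0]
contact_force: [-0.1, -0.3, -2.4]
gripper_width: 0.033
```

```bash
python3 p.py .4532,.1935,.053,56
```

```text
t 30.25 pos [0.4525 0.193  0.2022] phi 55.3 tilt z [-3.e-04 -2.e-04 -1.e+00] w 0.033 F [-0.1 -0.3 -2.4]
.4532,.1935,.053,56 shift now [-0.0003  0.0008  0.1492] spin -0.012 shift after spin [-0.0003  0.0008  0.1492]
```

Call:
jog_arm --moves "0 .001 .01 -.012;0 0 .02 0;0 0 .03 0;0 0 .03 0;0 0 .025 0;0 0 .016 0;0 0 .009 0;0 0 .004 0;0 0 0 0;0 0 0 0;0 0 0 0"

```text
t: 31.35
position: [0.454, 0.195, 0.0592]
tool_rot: [0.001, 0.291, 0.957, 0.001]
contact_force: [1.1, -0.7, -1.0]
gripper_width: 0.0335
```

```bash
python3 p.py .4532,.1935,.053,56; python3 - <<'E'
from station import r
import cv2
for n in("scene",):
    f=r.grab_frame(n); cv2.imwrite(f"pics/{n}6.png",cv2.resize(f["pixels"][120:300,240:480,::-1],None,fx=3,fy=3))
E
```

```text
t 31.35 pos [0.454  0.195  0.0592] phi 56.21 tilt z [ 1.9e-03  5.0e-04 -1.0e+00] w 0.0335 F [ 1.1 -0.7 -1. ]
.4532,.1935,.053,56 shift now [-0.0002 -0.0017  0.0062] spin 0.004 shift after spin [-0.0002 -0.0017  0.0062]
```

View pics/scene6.png

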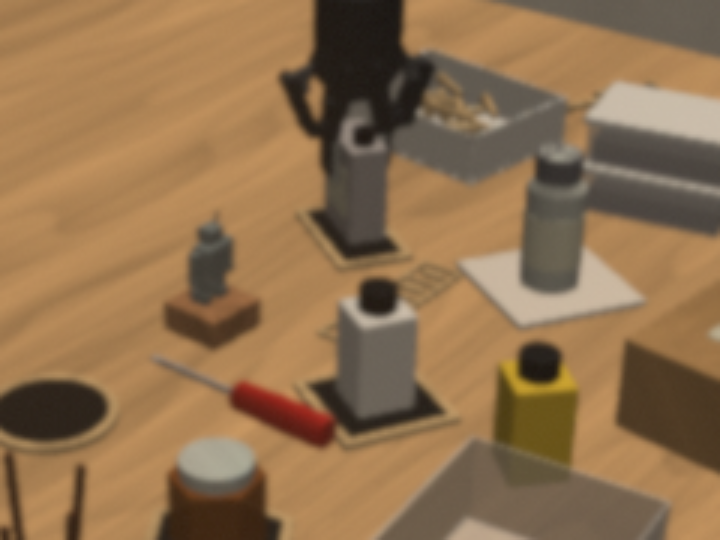

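Call:
jog_arm --moves "0 -.001 .002 0;0 -.0005 .002 0;0 0 .001 0;0 0 .001 0;0 0 .0005 0;0 0 0 0;0 0 0 0"

```text
t: 32.1
position: [0.4522, 0.1935, 0.0528]
tool_rot: [0.0, 0.291, 0.957, 0.0]
contact_force: [-3.2, -0.6, 8.5]
gripper_width: 0.0334
```

Call:
jog_arm --moves "0 0 0 0;0 0 0 0;0 0 0 0;0 0 0 0;0 0 0 0;0 0 0 0;0 0 0 0;0 0 -.01 0;0 0 -.02 0;0 0 -.03 0;0 0 -.03 0;0 0 -.03 0;0 0 -.02 0;0 0 0 0;0 0 0 0" --claw 0.085

```text
t: 33.6
position: [0.4525, 0.1936, 0.1923]
tool_rot: [0.001, 0.291, 0.957, 0.0]
contact_force: [-0.1, -0.4, 0.1]
gripper_width: 0.085
```

```bash
python3 - <<'E'
from station import r
from h import *
f=r.grab_frame("top"); cv2.imwrite("pics/top6.png",f["pixels"][:,:,::-1])
S=3000
o=ortho(f,.006,.36,.54,-.27,-.09,S); gr=o.max(2)
c=max(cv2.findContours((gr<50).astype(np.uint8),0,2)[0],key=cv2.contourArea); (u,v),rr=cv2.minEnclosingCircle(c)
print("round",.54-v/S,-.09-u/S,rr/S)
h=.03;S=10000/3
o=ortho(f,.124,.635-h,.635+h,.224-h,.224+h,S); o=cv2.resize(cv2.convertScaleAbs(o,alpha=1.6),(600,600)); cv2.line(o,(300,0),(300,600),(255,0,255));cv2.line(o,(0,300),(600,300),(255,0,255))
cv2.imwrite("pics/cancap.png",o[:,:,::-1])
E
python3 p.py .635,.224,.18,76
```

```text
round 0.44668582153320313 -0.1793865254720052 0.043043833414713545
t 33.65 pos [0.4519 0.1934 0.1913] phi 56.21 tilt z [-6.e-04 -1.e-04 -1.e+00] w 0.0851 F [-0.5 -0.8 -0.9]
.635,.224,.18,76 shift now [-0.1351  0.1272  0.0112] spin -0.345 shift after spin [-0.1702  0.0739  0.0112]
```

View pics/top6.png

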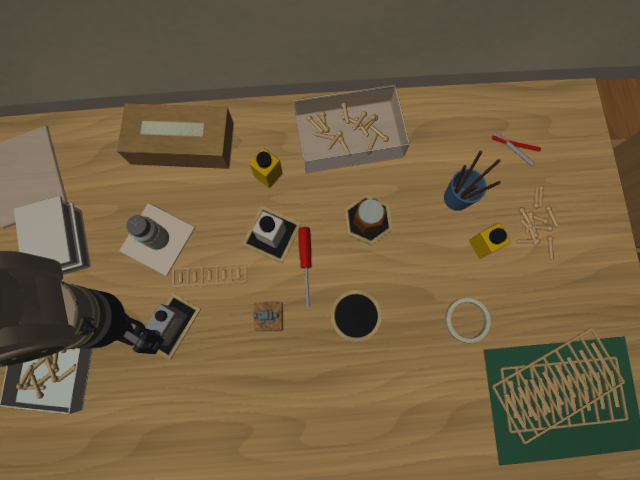

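View pics/cancap.png

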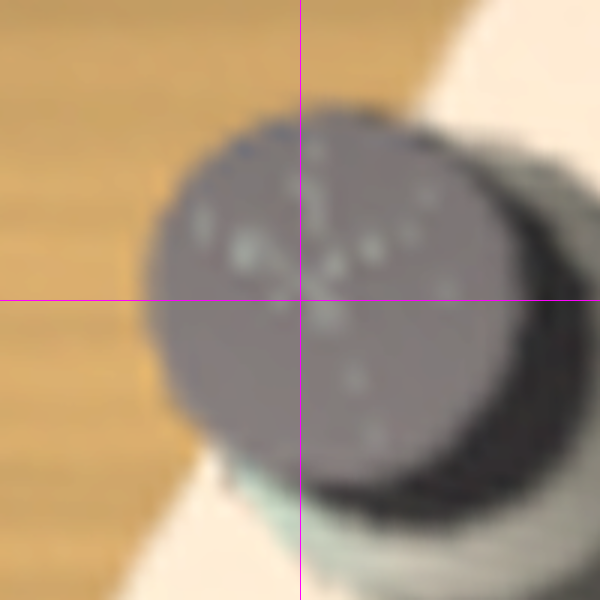

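Call:
jog_arm --moves "-.01 .01 0 0;-.023 .021 0 0;-.03 .028 0 0;-.03 .028 0 0;-.025 .024 0 0;-.014 .013 .005 0;-.003 .002 .005 0;0 0 0 -.1;0 0 0 -.13;0 0 0 -.11;0 0 0 0;0 0 0 0"

```text
t: 34.85
position: [0.6335, 0.223, 0.181]
tool_rot: [-0.001, 0.126, 0.992, -0.0]
contact_force: [-0.3, -0.1, 0.4]
gripper_width: 0.0849
```

```bash
python3 p.py .6353,.223,.061,76
```

```text
t 34.85 pos [0.6335 0.223  0.181 ] phi 75.55 tilt z [-1.8e-03 -3.0e-04 -1.0e+00] w 0.0849 F [-0.3 -0.1  0.4]
.6353,.223,.061,76 shift now [-0.002   0.0005  0.12  ] spin -0.008 shift after spin [-0.002   0.0005  0.12  ]
```

Call:
jog_arm --moves "-.002 0 .01 0;0 0 .02 0;0 0 .03 0;0 0 .025 0;0 0 .02 0;0 0 .011 0;0 0 .004 0;0 0 .001 0;0 0 0 0;0 0 0 0"

```text
t: 35.85
position: [0.6374, 0.2229, 0.0621]
tool_rot: [0.001, 0.125, 0.992, 0.0]
contact_force: [-0.1, -0.3, 0.1]
gripper_width: 0.085
```

Call:
jog_arm --moves "0 0 0 0;0 0 0 0;0 0 0 0;0 0 0 0;0 0 0 0;0 0 0 0;0 0 0 0" --claw 0.03

```text
t: 36.55
position: [0.637, 0.2226, 0.0616]
tool_rot: [0.001, 0.125, 0.992, 0.0]
contact_force: [-1.5, -2.4, 6.6]
gripper_width: 0.0486
```

```bash
python3 p.py .59,.09,.2,75.5 .56,-.1,.2,75.5 .447,-.179,.2,75.5
```

```text
t 36.55 pos [0.637  0.2226 0.0616] phi 75.68 tilt z [ 1.2e-03 -1.0e-04 -1.0e+00] w 0.0486 F [-1.5 -2.4  6.6]
.59,.09,.2,75.5 shift now [ 0.0126 -0.14   -0.1384] spin 0.003 shift after spin [ 0.0122 -0.1401 -0.1384]
.56,-.1,.2,75.5 shift now [-0.0053 -0.3315 -0.1385] spin 0.003 shift after spin [-0.0064 -0.3315 -0.1385]
.447,-.179,.2,75.5 shift now [ 0.0846 -0.436  -0.1386] spin 0.003 shift after spin [ 0.0832 -0.4363 -0.1386]
```

Call:
jog_arm --moves "0 0 -.005 0;0 0 -.015 0;0 0 -.03 0;0 0 -.035 0;0 0 -.035 0;.002 -.01 -.02 0;.004 -.022 -.005 0;.006 -.032 0 0;.006 -.032 0 0;.006 -.032 0 0;.006 -.032 0 0;.006 -.032 0 0;.006 -.032 0 0;.006 -.032 0 0;.006 -.032 0 0;.006 -.032 0 0;.006 -.032 0 0;.006 -.032 0 0;.006 -.026 0 0;.005 -.018 0 0"

```text
t: 38.55
position: [0.4491, -0.1726, 0.2053]
tool_rot: [-0.001, 0.125, 0.992, 0.0]
contact_force: [0.2, 0.2, -3.4]
gripper_width: 0.0485
```

Call:
jog_arm --moves ".002 -.008 0 0;0 0 0 0;0 0 0 0;0 0 0 0"

```text
t: 38.95
position: [0.4468, -0.1779, 0.2057]
tool_rot: [-0.0, 0.124, 0.992, 0.0]
contact_force: [0.4, -0.4, -2.0]
gripper_width: 0.0482
```

```bash
python3 p.py .447,-.179,.062,75.5
```

```text
t 38.95 pos [ 0.4468 -0.1779  0.2057] phi 75.76 tilt z [-0.e+00  6.e-04 -1.e+00] w 0.0482 F [ 0.4 -0.4 -2. ]
.447,-.179,.062,75.5 shift now [-0.0005 -0.0011  0.1437] spin 0.005 shift after spin [-0.0005 -0.0011  0.1437]
```

Call:
jog_arm --moves "0 -.001 .01 0;0 0 .02 0;0 0 .03 0;0 0 .03 0;0 0 .025 0;0 0 .014 0;0 0 .007 0;0 0 .003 0;0 0 0 0;0 0 0 0;0 0 0 0"

```text
t: 40.05
position: [0.4468, -0.1801, 0.0676]
tool_rot: [0.001, 0.125, 0.992, -0.0]
contact_force: [0.3, 0.4, -1.8]
gripper_width: 0.0485
```

```bash
python3 p.py .447,-.179,.062,75.5; python3 - <<'E'
from station import r
import cv2
for n in("scene",):
    f=r.grab_frame(n); cv2.imwrite(f"pics/{n}7.png",cv2.resize(f["pixels"][130:310,200:440,::-1],None,fx=3,fy=3))
E
```

```text
t 40.05 pos [ 0.4468 -0.1801  0.0676] phi 75.69 tilt z [ 1.6e-03 -8.0e-04 -1.0e+00] w 0.0485 F [ 0.3  0.4 -1.8]
.447,-.179,.062,75.5 shift now [0.0001 0.0011 0.0056] spin 0.003 shift after spin [0.0001 0.0011 0.0056]
```

View pics/scene7.png

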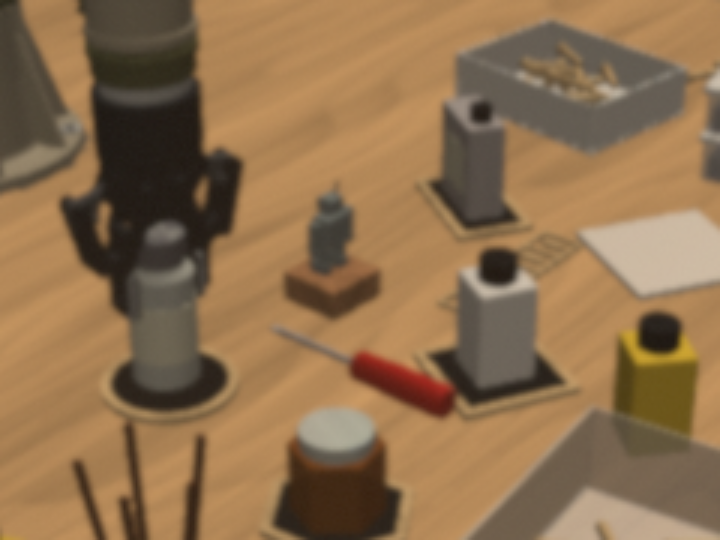

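Call:
jog_arm --moves "0 .001 .002 0;0 0 .001 0;0 0 .001 0;0 0 .001 0;0 0 .0005 0;0 0 0 0;0 0 0 0"

```text
t: 40.8
position: [0.4465, -0.1788, 0.0616]
tool_rot: [0.0, 0.125, 0.992, -0.0]
contact_force: [-1.2, 0.4, 3.1]
gripper_width: 0.0483
```

Release, rise, and retreat sideways toward −y so that the cameras see everything.

Call:
jog_arm --moves "0 0 0 0;0 0 0 0;0 0 0 0;0 0 0 0;0 0 0 0;0 0 0 0;0 0 0 0;0 0 -.01 0;0 0 -.02 0;0 0 -.03 0;0 0 -.03 0;0 0 -.03 0;0 0 -.02 0;0 0 0 0" --claw 0.085

```text
t: 42.2
position: [0.4482, -0.1798, 0.2051]
tool_rot: [0.003, 0.125, 0.992, -0.001]
contact_force: [0.5, -0.2, -0.7]
gripper_width: 0.085
```

Call:
jog_arm --moves ".005 -.012 0 0;.01 -.03 0 0;.01 -.04 0 0;.01 -.04 0 0;.01 -.04 0 0;.01 -.04 0 0;.01 -.04 0 0;.01 -.03 0 0;0 -.015 0 0;0 0 0 0;0 0 0 0"

```text
t: 43.3
position: [0.3025, -0.4374, 0.2002]
tool_rot: [-0.001, 0.125, 0.992, 0.001]
contact_force: [-0.9, -0.4, -0.4]
gripper_width: 0.0848
```

```bash
cat > chk.py <<'E'
from station import r
from h import *
f=r.grab_frame("top"); g=r.grab_frame("scene")
print(r.get_state()["t"],r.get_state()["position"])
cv2.imwrite("pics/scene8.png",g["pixels"][:,:,::-1])
o=ortho(f,.006,.35,.75,-.33,.32,1200); cv2.imwrite("pics/o8.png",cv2.convertScaleAbs(o,alpha=1.6)[:,:,::-1])
T=[]
for n,cx,cy,z,rd in [("can",.4467,-.1792,.124,.0195),("bottle",.6275,-.018,.084,0),("jar",.6455,-.2225,.07,.025),("tin",.4532,.1935,.092,0)]:
    h=.05;S=4000
    o=cv2.convertScaleAbs(ortho(f,z,cx-h,cx+h,cy-h,cy+h,S)[:400,:400],alpha=1.6)
    cv2.drawMarker(o,(200,200),(255,0,255),0,40)
    if rd: cv2.circle(o,(200,200),int(rd*S),(0,255,0),1)
    T.append(cv2.resize(o,(300,300)))
cv2.imwrite("pics/fin.png",np.vstack([np.hstack(T[:2]),np.hstack(T[2:])])[:,:,::-1])
E
python3 chk.py
```

```text
43.4 [ 0.30311638 -0.43697215  0.20080828]
```

View pics/o8.png

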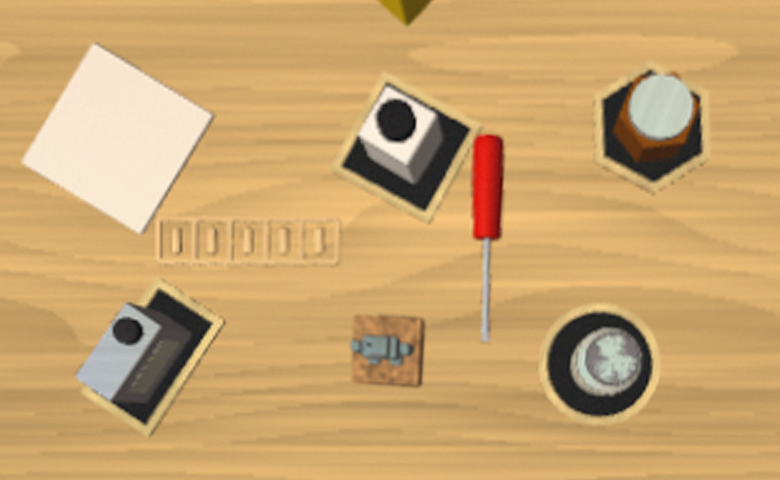

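View pics/fin.png

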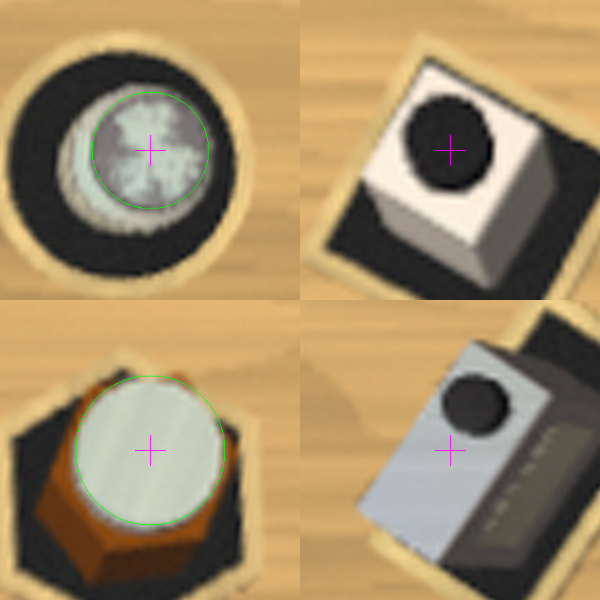

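View pics/scene8.png

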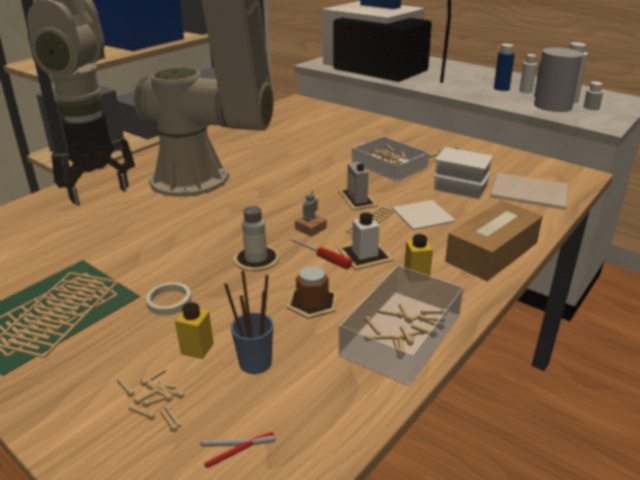

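```bash
python3 -c "
from station import r
r.hand_in(); print(r.get_state()['t'])"
```

```text
the job is handed in; nothing more can be done
the job is handed in; nothing more can be done
```

All four containers now stand on the coasters with their own outlines, and I handed the job in at about 43 s of the 134 s allowed. I parked the can on the white tile first. Then I moved the bottle to the square coaster, the jar to the hexagonal one and the tin to the oblong one, turning it about 12° to line up. Last, I moved the can from the tile to the round coaster. I set each one down until it touched, let go of it and backed the gripper away.

**Placement:** the last top view, ray-cast at each container's own top height, shows them within about 3 mm of their coaster centres. All are upright, and the tin runs along the oblong coaster's long side to within a few degrees.

**Toy robot:** it appears at the same spot in the before and after pictures.

**Gripper:** it is open and well clear of everything.

**Disagreements:** on the tile, the can's measured cap centre differed by about 3 mm from where the gripper had released it. The two camera views of the coasters differed by about 5 mm, so I relied on the top view. Both are well inside the 15 mm limit. I did not turn the jar to line up with the hexagonal coaster's sides, since the task does not require it. No check failed.

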